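# Line up a sketch-box lid hinge and hold it for the pin

## Robot

A 6-joint arm with a two-finger parallel gripper is mounted at the origin on a cart in front of the work surface, level with it; the furniture and walls round the work are solid. World frame = base frame: x ahead of the robot, y to its left, z up, the work surface at z = 0. Lengths are in m, angles in degrees, forces in N, time in s.
With the tool pointing down it reaches from about 0.4 to 0.825 m from the base axis. Payload 7 kg.
Tool frame: the origin (TCP) lies midway between the tips of the shut fingers; the grasp point (between the pads) lies 19 mm behind it; z points along the fingers, y is the line along which they close (so a half turn about z gives the same grasp; the last joint's range is limited). The gripper opens to 88 mm and grips with 3 to 60 N. Pads are 19 mm wide; open, the fingers measure 130 mm over their backs; the gripper's body (78 mm by 193 mm) begins 47 mm behind the grasp point.
Start: joints at [92.367, 20.546, 0.682, 0, -70.136, -16.507], TCP at [0.165, 0.655, 0.227] pointing down, gripper open.
Joint ranges: [-176.03, 176.03], [-82.01, 121.73], [-58.28, 71.71], [-173.87, 95.51], [-174.79, -0.11], [-173.66, 173.66]. Speed limits (degrees/s): [136.94, 136.94, 172.46, 180, 180, 180].

## Interface

Orientations are given as [roll, pitch, yaw] about the fixed x, y, z axes, in that order (R = Rz(yaw) Ry(pitch) Rx(roll)).
In Python, from plant import ctrl, viewer, close_job gives the robot as it stands. The module is installed in compiled form; this text tells all that it offers.
- The arm moves only by the tool step_arm, never from a script. Its argument "moves" is a list that holds one entry, the list of rows, each a list of 5 numbers: the shift along the world's x, y, z in cm, then the turn about the world's z in rad, then the finger opening in cm, from 0 to 8.76. In form: [[[tx, ty, tz, twist, grip], ...]]. A call has 1 to 10 rows; each row shifts and turns the commanded pose from where the row before left it; what a row does not reach is not made up. A row lasts 1/10 s, in which the tool goes at most 50 mm and 8.59 degrees, less where a joint would pass 70% of its speed; a pose out of reach is approached as far as the arm can. A call with a gripper value outside its range is refused whole. The fingers move at their own pace and stop on an object; the grip force is fixed at half the most. Time passes only in rows, so rows that do not move let the fingers close. It gives the time, the measured TCP pose, the force, the opening and the grip force at its end, in the units of the state.
- ctrl.get_obs(): the state, without advancing time (a new reading comes with each control period).
- viewer.snapshot(name): name is "scene" or "top" or "wrist"; returns (picture, depth): 420x560x3 uint8, blue, green, red; 420x560 float32, m along the optical axis (not along the pixel's ray), 0 where there is no reading.
- viewer.camera_info(name): a dict with "camera_matrix" (3x3 intrinsics, pixels), "k1" (the pictures are not rectified: a ray, as slopes to the right and down, at radius r is drawn at 1 + k1 r^2 times it, then the intrinsics apply), "eye" and "orientation" of the camera in the world. Camera axes: x right, y down, z forward; pixel columns grow to the right and rows downward; lengths in m; the calibration is good to about 2 mm. A picture is of the moment at which its call begins: read the wrist's pose just before it. camera_info takes no time and is no camera call; for the wrist camera it gives the pose at the moment of the call.
- close_job(): hands the job in; it is judged then, once.
The state is a dict: "clock": time; "joint_pos": joint angles; "qvel": joint speeds; "tau": joint torques, N m; "tool_pos": TCP position; "orientation": TCP orientation; "force": force on the tool from outside, world axes, zero at the start; "moment": the same for the moment, N m; "opening": finger opening in m; "gripper_force": force on a finger pad.
Only numpy, scipy, OpenCV 4.12 (cv2) and the standard library are available. Lean on these libraries where they do the work, as an engineer would, in place of code of your own. Each camera call takes 0.05 s, during which the arm holds its last target. There are 200 camera calls.

## Task

Be my third hand while I re-hang a sketch-box lid: of the two wooden lid pieces in the slotted stands, lift out the one whose hinge leaf matches the brass half-hinge on the wooden block, and gently lower it upright until its knuckle sits in the groove between the two fixed knuckles with the pin holes in line (either way round). Finish while still gripping it there, upright, steady and seated, so that I can push the pin through. Leave the other lid piece in its stand and disturb nothing else.

Things in the scene. Friction and masses are not known exactly. Their poses are not given: they have to be found in the camera images.
- brass_part: matching lid piece: wooden plate 12 (x) x 100 (y) mm, from 14 to 100 mm above the origin (z up). Origin: centre of its ONE brass knuckle, 36 mm long, 17 mm diameter, ends chamfered 3 mm, 8 mm hole along y. Brass leaf 2.5 mm thick on the -x face, 60 mm wide, up to 50 mm above the origin; grip the bare wood above it. About 0.15 kg. Starts upright in a stand
- dark_part: lid piece that does not match: same wooden plate and origin, but a dark steel leaf with TWO narrow knuckles (16 mm each, from 15 to 31 mm either side of the middle). Starts upright in the other stand and stays there
- stand_a: fixed wooden stand, 56 (x) x 120 (y) mm, origin under its centre; two posts 65 mm high at its y ends, whose 14 mm wide slots (floor at 35 mm) hold a lid piece by its side edges, knuckle axis along y, 21 mm above the desk. Lift straight up 35 mm or more to clear the slots. Place varies
- stand_b: the second stand, the same
- hinge_block: fixed light-wood block, 90 (x) x 150 (y) mm, top at 48 mm, origin under its centre. A 45-degree V groove, 20 mm wide, runs along y; in it two fixed brass knuckles (17 mm diameter, 30 mm long, inner ends chamfered 3 mm, tops at 58.5 mm) leave a 40 mm gap. A brass leaf lies on the +x half, 50.5 mm high. A steel pin sticks 43 mm out of the +y knuckle
- hinge_gap (a point): middle of the gap between the fixed knuckles, on the pin axis (along the block's y), 50 mm above the desk; a 17 mm knuckle seated in the groove has its centre here, and its piece fits either way round
- jar_teal: bystander, leave alone: open glass jar with teal paint, 70 mm across, 90 mm high; origin under its centre
- jar_orange: bystander, leave alone: open glass jar with orange paint, 70 mm across, 94 mm high; origin under its centre
- eraser: bystander, leave alone: blue and white eraser, 22 x 52 x 13 mm, lying flat; origin under its centre
- marker: bystander, leave alone: blue and white marker pen, 135 mm long, 17 mm thick, lying flat; origin under its centre
- masking_tape: bystander, leave alone: roll of tan tape lying flat, 94 mm across, 25 mm high; origin under its centre

How it is judged:
By the outcome, as a careful person would: the job done as asked, in the order asked, and still so for the second after the job is handed in, while the arm keeps its last pose, push and grip.
It also fails if it takes over 32 s, if anything falls off the work surface, if the arm or the gripper's body presses on something with over 40 N, if the wrist force passes 120 N, or if a joint passes its speed limit or range.

## Working session

There is one attempt and no reset: what is moved stays moved. The work goes in short steps, Python scripts to look and compute and a tool call to move; the robot and the scene stay as the last step left them, time stands still between calls to the robot, and variables do not carry over. Pictures are saved under pics/ and viewed, at most 10 in all, crops included, and the job is handed in when it is done.

Besides the shell and the picture viewer there is one more tool, called after ">>>" as name(argument=value, ...) on one line, values as JSON. step_arm: Moves the arm, as the interface text tells. Its arguments: {"type":"object","properties":{"moves":{"type":"array","items":{"type":"array","items":{"type":"array","items":{"type":"number"}}}}},"required":["moves"]}

```bash
mkdir -p pics
cat > h.py <<'E'
import numpy as np,cv2
from plant import ctrl,viewer
from scipy.spatial.transform import Rotation as R
def Rm(o):
    o=np.array(o,float)
    return o if o.shape==(3,3) else R.from_euler('xyz',o,degrees=True).as_matrix()
def snap(n):
    i=viewer.camera_info(n);p,d=viewer.snapshot(n);return p,d,i
def rays(i,uv):
    K=np.array(i['camera_matrix'],float);uv=np.array(uv,float).reshape(-1,2)
    q=np.c_[(uv[:,0]-K[0,2])/K[0,0],(uv[:,1]-K[1,2])/K[1,1]];s=q.copy()
    for _ in range(20): s=q/(1+i['k1']*(s**2).sum(1,keepdims=True))
    return np.c_[s,np.ones(len(s))]@Rm(i['orientation']).T
def onplane(i,uv,z):
    r=rays(i,uv);e=np.array(i['eye']);return e+r*((z-e[2])/r[:,2:])
def cloud(d,i):
    v,u=np.mgrid[0:d.shape[0],0:d.shape[1]];P=np.array(i['eye'])+rays(i,np.c_[u.ravel(),v.ravel()])*d.reshape(-1,1)
    P[d.ravel()==0]=np.nan
    return P.reshape(*d.shape,3)
E
python3 - <<'E'
from h import *
for n in("scene","top","wrist"):
    p,d,i=snap(n);cv2.imwrite(f'pics/{n}0.png',p);np.savez(f'{n}0.npz',p=p,d=d);print(n,i)
print(ctrl.get_obs())
E
```

```text
scene {'camera_matrix': array([[402.02346768,   0.        , 274.9075232 ],
       [  0.        , 402.02346768, 206.55484206],
       [  0.        ,   0.        ,   1.        ]]), 'k1': 0.00241769936306379, 'eye': array([ 0.2341837 , -0.51705278,  0.76245349]), 'orientation': array([-138.39596476,    0.24770184,  -32.01151608])}
top {'camera_matrix': array([[434.85362271,   0.        , 276.50013912],
       [  0.        , 434.85362271, 211.45700171],
       [  0.        ,   0.        ,   1.        ]]), 'k1': 0.04358987706616221, 'eye': array([0.47880044, 0.005928  , 0.96484417]), 'orientation': array([-175.30593137,   -1.05888161,  -91.24940068])}
wrist {'camera_matrix': array([[302.13463968,   0.        , 279.93891366],
       [  0.        , 302.13463968, 209.78725185],
       [  0.        ,   0.        ,   1.        ]]), 'k1': -0.05597824819005262, 'eye': array([0.23009957, 0.63853838, 0.38407079]), 'orientation': array([ 1.65754682e+02, -1.28780025e-01, -1.04195638e+02])}
{'clock': 0.15, 'joint_pos': array([ 9.23645278e+01,  2.05807684e+01,  6.43820415e-01, -1.36465361e-02,
       -7.01353641e+01, -1.65075647e+01]), 'qvel': array([-0.16951202, -0.09030226,  0.13043182,  0.14972417, -0.09247788,
        0.00357668]), 'tau': array([-2.01616815e-03, -5.83269417e+01,  2.93290454e+01,  7.00122669e+00,
        8.78724939e-03, -1.10650385e-04]), 'tool_pos': array([0.16486692, 0.65416084, 0.22583976]), 'orientation': array([ 1.79927023e+02, -8.24710518e-03, -1.41476768e+01]), 'force': array([ 0.33916912,  0.09645668, -0.48268737]), 'moment': array([-0.00201534, -0.02077966, -0.02339441]), 'gripper_force': 0.0, 'opening': 0.08781105426881952}
```

View pics/top0.png

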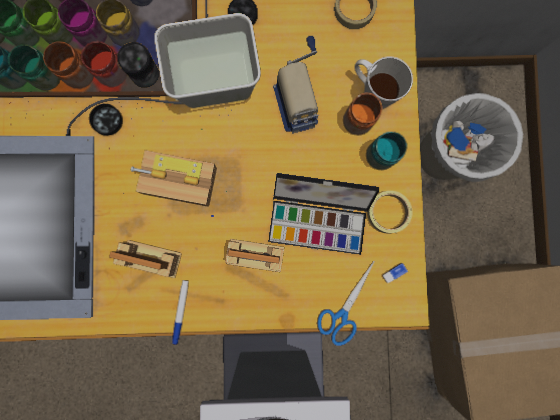

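View pics/scene0.png

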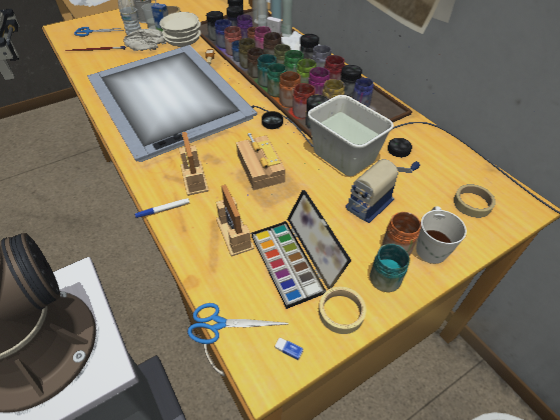

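The top view shows the block at about (176,177) and the stands at (146,259) and (254,256). In the scene view the stands are at (192,172) and (236,225). I'll zoom in on both and get the plate positions from the depth.

Run:
```python
from h import *
s=np.load('scene0.npz')['p'];z=np.load('top0.npz');t=z['p'];d=z['d']
r=lambda a:cv2.resize(a,(400,300),interpolation=cv2.INTER_CUBIC)
cv2.imwrite('pics/c1.png',np.vstack([np.hstack([r(s[130:205,150:250]),r(s[175:265,180:300])]),np.hstack([r(t[130:220,120:240]),r(t[220:310,100:220])])]))
i=viewer.camera_info('top');P=cloud(d,i)
for n,(a,b,c,e),lo,hi in(("left",(225,290,95,195),.085,.16),("right",(225,290,210,300),.085,.16),("block",(140,215,120,225),.04,.0495),("fixedkn",(140,215,120,225),.0535,.075)):
    Q=P[a:b,c:e].reshape(-1,3);Q=Q[(Q[:,2]>lo)&(Q[:,2]<hi)]
    if len(Q)<5: print(n,len(Q));continue
    rc=cv2.minAreaRect((Q[:,:2]*1000).astype(np.float32));print(n,len(Q),Q.mean(0),np.median(Q[:,2]),rc, np.array(rc[0]))
b=P[150:205,125:220].reshape(-1,3);print(np.histogram(b[:,2],bins=np.arange(-.005,.08,.005)))
```

```text
left 442 [0.46064513 0.25868307 0.11587074] 0.11962005786898089 ((460.082763671875, 260.9765930175781), (100.11355590820312, 12.447517395019531), 74.80979919433594) [460.08276367 260.97659302]
right 334 [0.46249038 0.03567936 0.11956957] 0.1202940533400636 ((462.1558837890625, 35.503108978271484), (99.31471252441406, 12.061613082885742), 80.188720703125) [462.15588379  35.50310898]
block 2137 [0.62665334 0.20125886 0.04674024] 0.04714367635665628 ((632.550537109375, 207.1715850830078), (164.5906524658203, 90.16776275634766), 78.21204376220703) [632.55053711 207.17158508]
fixedkn 199 [0.63317217 0.20622714 0.05651374] 0.05655479010435294 ((649.9461059570312, 217.94876098632812), (141.52760314941406, 45.3430290222168), 77.8070297241211) [649.94610596 217.94876099]
(array([1237,  724,   21,   25,   23,   28,   18,   23,  106,  360, 1959,
        532,  137,    6,    0,    0]), array([-0.005,  0.   ,  0.005,  0.01 ,  0.015,  0.02 ,  0.025,  0.03 ,
        0.035,  0.04 ,  0.045,  0.05 ,  0.055,  0.06 ,  0.065,  0.07 ,
        0.075]))
```

View pics/c1.png

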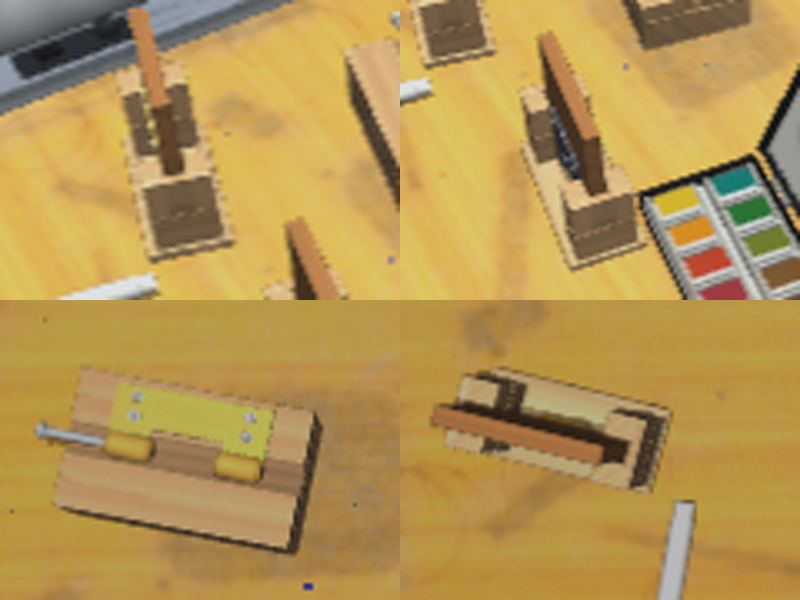

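The matching brass leaf is in the left stand, at (0.460, 0.261) with its top at 0.120 and yaw about -15.2°. The dark leaf is in the right stand. The block's yaw is about -12°. I'm moving above the brass lid.

>>> step_arm(moves=[[[2.1,-2.8,0,-0.1135,8.7],[2.1,-2.8,0,-0.1135,8.7],[2.1,-2.8,0,-0.1135,8.7],[2.1,-2.8,0,-0.1135,8.7],[2.1,-2.8,0,-0.1135,8.7],[2.1,-2.8,0,-0.1135,8.7],[2.1,-2.8,0,-0.1135,8.7],[2.1,-2.8,0,-0.1135,8.7],[2.1,-2.8,0,-0.1135,8.7],[2.1,-2.8,0,-0.1135,8.7]]])

```text
clock: 1.15
tool_pos: [0.3755, 0.3731, 0.2265]
orientation: [180.0, 0.0, -79.4]
force: [0.1, 0.1, 0.4]
opening: 0.087
gripper_force: 0.0
```

>>> step_arm(moves=[[[2.1,-2.8,0,-0.1135,8.7],[2.1,-2.8,0,-0.1135,8.7],[2.1,-2.8,0,-0.1135,8.7],[2.1,-2.8,0,-0.1135,8.7],[0,0,0,0,8.7],[0,0,0,0,8.7]]])

```text
clock: 1.75
tool_pos: [0.4592, 0.2617, 0.2264]
orientation: [180.0, -0.0, -105.3]
force: [-0.3, -0.2, 0.2]
opening: 0.0868
gripper_force: 0.0
```

Run:
```python
from h import *
o=ctrl.get_obs();print(o['tool_pos'],o['orientation'],o['joint_pos'])
p,d,i=snap('wrist');cv2.imwrite('pics/w1.png',p);np.savez('w1.npz',p=p,d=d);P=cloud(d,i)
def fit(n,P,box,lo,hi):
    Q=P.reshape(-1,3);m=(Q[:,2]>lo)&(Q[:,2]<hi)&(Q[:,0]>box[0])&(Q[:,0]<box[1])&(Q[:,1]>box[2])&(Q[:,1]<box[3]);Q=Q[m]
    if len(Q)<5: print(n,len(Q));return
    print(n,len(Q),np.median(Q[:,2]),cv2.minAreaRect((Q[:,:2]*1000).astype(np.float32)))
fit('plate',P,(.38,.54,.18,.34),.105,.135)
fit('posts',P,(.38,.54,.18,.34),.055,.075)
fit('block',P,(.54,.74,.1,.32),.04,.0495)
T=cloud(np.load('top0.npz')['d'],viewer.camera_info('top'))
q=T[20:125,60:262].reshape(-1,3)
q=q[q[:,2]>.05];print('tall near',q[np.argsort(q[:,0])[:400:40]].round(3),np.nanmax(q[:,2]))
```

```text
[0.45918268 0.26173986 0.22636218] [ 1.79984253e+02 -1.52802221e-02 -1.05257071e+02] [ 5.09548416e+01  6.74149898e+00 -1.76984745e+01 -9.05576362e-03
 -6.55803604e+01 -6.62081689e+01]
plate 1391 0.12089314702129483 ((460.57293701171875, 260.28857421875), (95.13264465332031, 11.893957138061523), 74.5382308959961)
posts 1463 0.06501985431084961 ((461.0770568847656, 262.66363525390625), (116.38707733154297, 43.867042541503906), 74.41844940185547)
block 6265 0.047943005167570274 ((633.6558227539062, 208.82772827148438), (165.83261108398438, 91.79706573486328), 78.24496459960938)
tall near [[0.775 0.182 0.128]
 [0.779 0.178 0.129]
 [0.781 0.153 0.128]
 [0.783 0.181 0.095]
 [0.785 0.164 0.09 ]
 [0.786 0.122 0.125]
 [0.787 0.144 0.1  ]
 [0.788 0.098 0.129]
 [0.789 0.126 0.1  ]
 [0.79  0.2   0.127]] 0.13272520835879664
```

View pics/w1.png

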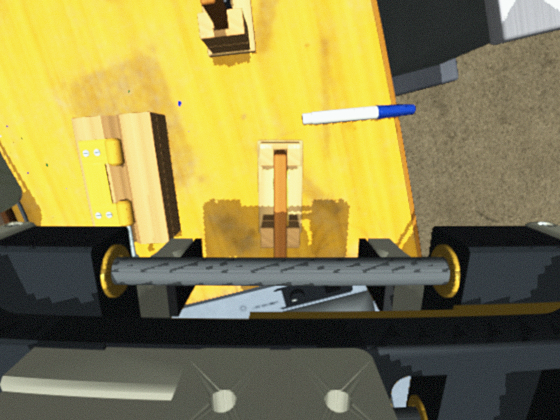

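The wrist view shows the plate at about (280,150–255), centred between the fingers, and the block at left, (75–175, 115–240). Two views agree on the plate at about (0.4605, 0.261), top at 0.120–0.121. Descending and gripping.

>>> step_arm(moves=[[[0.1,-0.05,-3,0,8.7],[0,0,-3,0,8.7],[0,0,-3,0,8.7],[0,0,-3,0,8.7],[0,0,-2.2,0,8.7],[0,0,0,0,8.7],[0,0,0,0,3],[0,0,0,0,0.5],[0,0,0,0,0.5],[0,0,0,0,0.5]]])

```text
clock: 2.8
tool_pos: [0.4603, 0.2625, 0.0856]
orientation: [-180.0, 0.1, -105.2]
force: [-0.2, -0.1, -0.3]
opening: 0.0608
gripper_force: 0.0
```

>>> step_arm(moves=[[[0,0,0,0,0.5],[0,0,0,0,0.5],[0,0,0,0,0.5],[0,0,0,0,0.5],[0,0,0,0,0.5]]])

```text
clock: 3.3
tool_pos: [0.4599, 0.262, 0.0845]
orientation: [180.0, -0.0, -105.2]
force: [0.1, 0.1, -0.2]
opening: 0.0206
gripper_force: 0.0
```

>>> step_arm(moves=[[[0,0,0,0,0.5],[0,0,0,0,0.5],[0,0,0,0,0.5],[0,0,0,0,0.5],[0,0,0,0,0.5]]])

```text
clock: 3.8
tool_pos: [0.4599, 0.2619, 0.0845]
orientation: [180.0, -0.0, -105.2]
force: [0.4, -0.3, -1.1]
opening: 0.0118
gripper_force: 30.0
```

>>> step_arm(moves=[[[0,0,0.5,0,0.5],[0,0,1,0,0.5],[0,0,1.5,0,0.5],[0,0,1.5,0,0.5],[0,0,1.5,0,0.5],[0,0,1.5,0,0.5],[0,0,1.5,0,0.5],[0,0,0.5,0,0.5],[0,0,0,0,0.5]]])

```text
clock: 4.7
tool_pos: [0.4602, 0.2624, 0.1807]
orientation: [-179.9, 0.1, -105.2]
force: [0.5, 0.8, -1.1]
opening: 0.012
gripper_force: 30.0
```

Run:
```python
from h import *
T=cloud(np.load('top0.npz')['d'],viewer.camera_info('top'))
q=T[135:320,0:95].reshape(-1,3);print('tablet',np.nanmin(q[:,1]),np.nanpercentile(q[:,2],[50,99,100]))
Q=T[140:215,120:225].reshape(-1,3)
o=ctrl.get_obs();print(o['tool_pos'],o['opening'])
# knuckles in top view by saturated yellow and by height
p=np.load('top0.npz')['p'];hsv=cv2.cvtColor(p,cv2.COLOR_BGR2HSV)[140:215,120:225]
Z=T[140:215,120:225]
for (u,v) in((160,168),(190,174)):print(u,v,p[v,u],T[v,u])
# knuckle: z > .0535
m=((Z[...,2]>.0535)&(Z[...,2]<.07)).astype(np.uint8)
n,l,s,c=cv2.connectedComponentsWithStats(m)
for k in range(1,n):
    if s[k,4]>15:print(s[k],Z[l==k].mean(0).round(4),cv2.minAreaRect((Z[l==k][:,:2]*1000).astype(np.float32)))
```

```text
tablet 0.370249741908774 [0.04281781 0.05003342 0.05697839]
[0.46018809 0.26236355 0.18066774] 0.011990085876586998
160 168 [ 78 174 186] [0.65031977 0.23096397 0.05118232]
190 174 [ 80 179 186] [0.63609206 0.16789801 0.05346752]
[30 29 16 10 90] [0.6378 0.2338 0.0567] ((638.3502197265625, 235.24546813964844), (32.142852783203125, 15.3671236038208), 77.7261962890625)
[64 36 14  9 87] [0.6236 0.1662 0.0569] ((623.6984252929688, 166.2328338623047), (28.626605987548828, 15.256673812866211), 81.88240051269531)
```

The gap is provisionally at (0.631, 0.200), with the axis at 78.1°. I'm moving to the +y side of the block for a close look.

>>> step_arm(moves=[[[1.5,0.5,0,0.007,0.5],[2.5,0.8,0,0.007,0.5],[2.5,0.8,0,0.007,0.5],[3,1,0,0.008,0.5],[3,1,0,0.008,0.5],[3,1,0,0.007,0.5],[2.5,0.8,0,0.007,0.5],[1.5,0.5,0,0.007,0.5],[0,0,0,0,0.5],[0,0,0,0,0.5]]])

```text
clock: 5.7
tool_pos: [0.6544, 0.3256, 0.1778]
orientation: [179.9, -0.1, -101.9]
force: [0.1, 0.5, -1.9]
opening: 0.012
gripper_force: 30.0
```

Run:
```python
from h import *
o=ctrl.get_obs();print(o['tool_pos'],o['orientation'],o['force'])
p,d,i=snap('wrist');cv2.imwrite('pics/w2.png',p);np.savez('w2.npz',p=p,d=d,e=i['eye'],r=i['orientation']);P=cloud(d,i);print(i['eye'])
b=P.reshape(-1,3)
m=((P[...,2]>.0535)&(P[...,2]<.07)&(P[...,0]>.58)&(P[...,0]<.69)&(P[...,1]>.12)&(P[...,1]<.3)).astype(np.uint8)
n,l,s,c=cv2.connectedComponentsWithStats(m)
for k in range(1,n):
    if s[k,4]>40:print(s[k],P[l==k].mean(0).round(4),cv2.minAreaRect((P[l==k][:,:2]*1000).astype(np.float32)))
m=(P[...,2]>.19)&(P[...,2]<.23);Q=P[m];print('plate top',len(Q),Q.mean(0),cv2.minAreaRect((Q[:,:2]*1000).astype(np.float32)))
```

```text
[0.65437757 0.32560591 0.17782304] [ 1.79895875e+02 -1.02178426e-01 -1.01894106e+02] [ 0.08971684  0.52254116 -1.8660282 ]
[0.64249465 0.26163827 0.33626909]
[268   0  18  40 649] [0.6254 0.1686 0.057 ] ((625.04833984375, 167.9221649169922), (31.088857650756836, 14.558197021484375), 77.67961120605469)
[268  87  18  38 557] [0.6397 0.2363 0.0571] ((639.849365234375, 236.80023193359375), (31.818870544433594, 15.215063095092773), 78.27122497558594)
plate top 4094 [0.65186969 0.30659599 0.21347443] ((650.9178466796875, 309.1830139160156), (63.05127716064453, 30.058639526367188), 62.91320037841797)
```

View pics/w2.png

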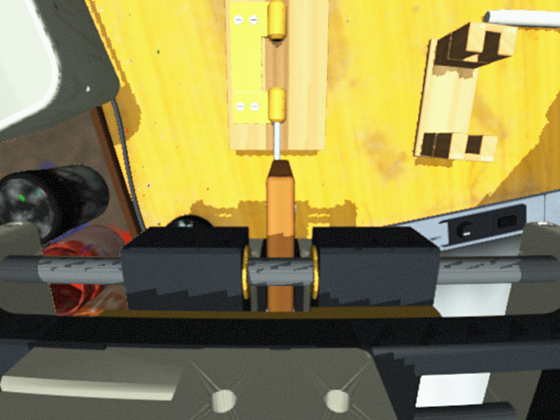

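The wrist view shows the fixed knuckles at (277,20) and (277,105), 70 mm apart as they should be. The held plate's near end is at about (280,177). I'm measuring the lid's centre and angle in this same view.

Run:
```python
from h import *
z=np.load('w2.npz');p,d=z['p'],z['d'];i=dict(viewer.camera_info('wrist'));i['eye']=z['e'];i['orientation']=z['r'];P=cloud(d,i)
S=P[155:226,255:305].reshape(-1,3);print(np.nanpercentile(S[:,2],[40,50,60,80,90]))
zt=.2143
hs=cv2.cvtColor(p,cv2.COLOR_BGR2HSV)
for v in range(156,190,4): print(v,p[v,280],d[v,280],P[v,280].round(4))
for v in(185,200,215,222):
    row=P[v,250:312];ok=np.where(row[:,2]>.205)[0]+250
    e=onplane(i,[[ok[0]-.5,v],[ok[-1]+.5,v]],zt);print(v,ok[0],ok[-1],e.round(4).tolist(),np.linalg.norm(e[1]-e[0]),e.mean(0).round(4))
ed=[v for v in range(150,200) if P[v,280,2]>.209][0];print('edge row',ed,onplane(i,[[280,ed-.5]],zt))
```

```text
[0.00079681 0.13382995 0.21198109 0.21426154 0.21472155]
156 [135 214 236] 0.33204165 [ 6.467e-01  2.848e-01 -2.000e-04]
160 [29 66 91] 0.19315359 [0.6454 0.2775 0.1412]
164 [20 46 80] 0.16864003 [0.6455 0.2776 0.1665]
168 [27 49 83] 0.14994027 [0.6456 0.2778 0.1858]
172 [23 60 90] 0.13304202 [0.6456 0.2776 0.2032]
176 [ 30  66 108] 0.123544976 [0.6457 0.278  0.2131]
180 [ 73 162 234] 0.123476654 [0.646  0.2796 0.2135]
184 [ 75 170 239] 0.12278362 [0.6463 0.281  0.2146]
188 [ 72 169 238] 0.12381217 [0.6467 0.2827 0.214 ]
185 266 294 [[0.6522, 0.2802, 0.2143], [0.6406, 0.2827, 0.2143]] 0.011833080780041924 [0.6464 0.2815 0.2143]
200 266 293 [[0.6536, 0.2864, 0.2143], [0.6423, 0.2888, 0.2143]] 0.011562665730896605 [0.6479 0.2876 0.2143]
215 266 293 [[0.655, 0.2926, 0.2143], [0.6435, 0.295, 0.2143]] 0.01170706795943322 [0.6493 0.2938 0.2143]
222 266 293 [[0.6556, 0.2956, 0.2143], [0.6441, 0.298, 0.2143]] 0.01177682172624013 [0.6499 0.2968 0.2143]
edge row 175 [[0.64553929 0.27727058 0.2143    ]]
```

Required shift is about (-2.35, -12.4) cm. The seated TCP z should be about 0.1135.

>>> step_arm(moves=[[[-0.3,-1.4,0,0,0.5],[-0.45,-2.5,0,0,0.5],[-0.55,-3,0,0,0.5],[-0.5,-2.8,0,0,0.5],[-0.35,-1.8,0,0,0.5],[-0.2,-0.9,-1,0,0.5],[0,0,-1.5,0,0.5],[0,0,-1,0,0.5],[0,0,0,0,0.5],[0,0,0,0,0.5]]])

```text
clock: 6.75
tool_pos: [0.6314, 0.2024, 0.1442]
orientation: [180.0, -0.0, -101.8]
force: [0.7, -0.4, -0.5]
opening: 0.012
gripper_force: 30.0
```

Run:
```python
from h import *
o=ctrl.get_obs();print(o['tool_pos'],o['orientation'],o['force'])
a,_,_=snap('scene');b,_,_=snap('wrist');c,_,_=snap('top')
r=lambda x:cv2.resize(x,(400,300),interpolation=cv2.INTER_CUBIC)
cv2.imwrite('pics/c3.png',np.vstack([np.hstack([r(a[100:205,200:340]),r(b)]),np.hstack([r(c[130:220,120:240]),r(a)])]))
```

```text
[0.63144327 0.20244705 0.14418938] [ 1.79980422e+02 -3.82753020e-02 -1.01820513e+02] [ 0.69763952 -0.44757519 -0.54681804]
```

View pics/c3.png

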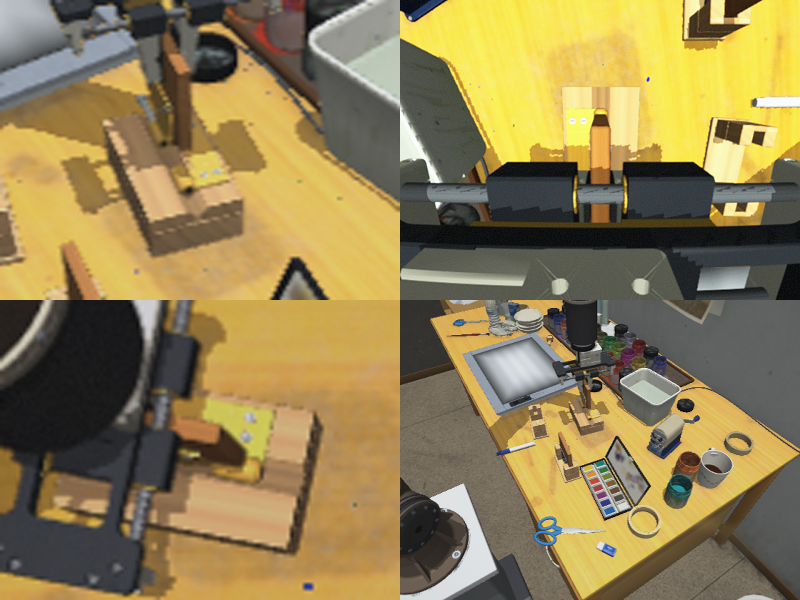

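The view shows the lid above the groove with its knuckle between the fixed ones. Its leaf faces -x. I'm lowering it gently.

>>> step_arm(moves=[[[-0.05,-0.08,-0.5,0,0.5],[0,0,-0.6,0,0.5],[0,0,-0.3,0,0.5],[0,0,-0.2,0,0.5],[0,0,-0.2,0,0.5],[0,0,0,0,0.5]]])

```text
clock: 7.5
tool_pos: [0.6308, 0.2012, 0.1262]
orientation: [180.0, -0.0, -101.9]
force: [0.5, -0.8, -1.3]
opening: 0.0117
gripper_force: 30.0
```

>>> step_arm(moves=[[[0,0,-0.2,0,0.5],[0,0,-0.2,0,0.5],[0,0,-0.2,0,0.5],[0,0,0,0,0.5]]])

```text
clock: 7.9
tool_pos: [0.6307, 0.2011, 0.1202]
orientation: [180.0, -0.0, -101.9]
force: [0.8, -0.4, -1.5]
opening: 0.0119
gripper_force: 30.0
```

>>> step_arm(moves=[[[0,0,-0.2,0,0.5],[0,0,-0.1,0,0.5],[0,0,-0.1,0,0.5],[0,0,0,0,0.5]]])

```text
clock: 8.3
tool_pos: [0.6308, 0.2012, 0.1164]
orientation: [180.0, -0.0, -101.9]
force: [-0.7, 0.1, -1.8]
opening: 0.0118
gripper_force: 30.0
```

>>> step_arm(moves=[[[0,0,-0.1,0,0.5],[0,0,-0.05,0,0.5],[0,0,-0.05,0,0.5],[0,0,0,0,0.5],[0,0,0,0,0.5]]])

```text
clock: 8.8
tool_pos: [0.6309, 0.2012, 0.1146]
orientation: [180.0, -0.0, -101.9]
force: [0.2, -0.3, -0.7]
opening: 0.0118
gripper_force: 30.0
```

>>> step_arm(moves=[[[0,0,-0.05,0,0.5],[0,0,-0.05,0,0.5],[0,0,0,0,0.5],[0,0,0,0,0.5]]])

```text
clock: 9.2
tool_pos: [0.6311, 0.2012, 0.1137]
orientation: [-180.0, 0.0, -101.9]
force: [-0.1, -0.3, -1.1]
opening: 0.0121
gripper_force: 30.0
```

>>> step_arm(moves=[[[0,0,-0.05,0,0.5],[0,0,0,0,0.5],[0,0,0,0,0.5]]])

```text
clock: 9.5
tool_pos: [0.6312, 0.2013, 0.1136]
orientation: [-180.0, 0.0, -101.9]
force: [-0.7, -0.4, 3.8]
opening: 0.0117
gripper_force: 30.0
```

>>> step_arm(moves=[[[0,0,-0.05,0,0.5],[0,0,0,0,0.5],[0,0,0,0,0.5]]])

```text
clock: 9.8
tool_pos: [0.6312, 0.2013, 0.1135]
orientation: [-179.9, 0.0, -101.8]
force: [-1.8, -1.1, 7.3]
opening: 0.0123
gripper_force: 30.0
```

Run:
```python
from h import *
o=ctrl.get_obs();print(o['tool_pos'],o['orientation'],o['force'],o['moment'])
a,_,_=snap('scene');b,db,ib=snap('wrist');P=cloud(db,ib)
v=[v for v in range(150,200) if P[v,280,2]>.14]
print('plate top z',np.nanmedian(P[185:222,270:290,2]))
r=lambda x:cv2.resize(x,(400,300),interpolation=cv2.INTER_CUBIC)
cv2.imwrite('pics/c4.png',np.hstack([r(a[120:195,225:325]),r(b[100:220,200:360])]))
```

```text
[0.63123553 0.20130719 0.11352544] [-1.79945624e+02  2.49390197e-02 -1.01843884e+02] [-1.75960413 -1.07945531  7.26249792] [-0.20726838  0.53084944 -0.01514556]
plate top z 0.15008308519841024
```

View pics/c4.png

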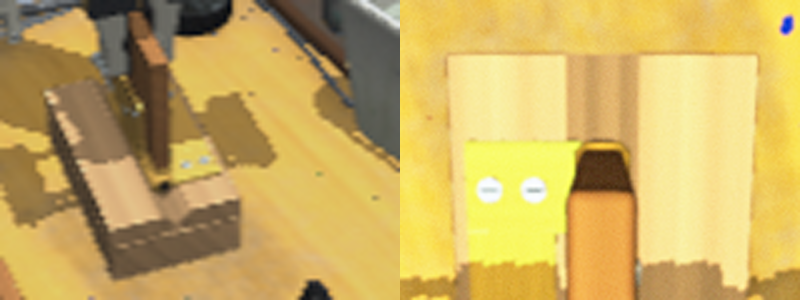

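The view shows the lid upright in line with the groove, its end face covering the -y fixed knuckle. The top is at 0.150, which puts the knuckle centre at 0.050, so it's seated. It presses down with about 7 N and little side force.

```bash
python3 -c "
from plant import close_job
print(close_job())"
```

```text
the job is handed in; nothing more can be done
None
```

The brass lid piece is seated between the fixed knuckles and still gripped upright with about 7 N of downward force, its top at the height that puts the pin holes in line; the dark piece was left in its stand and the job is handed in.

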